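# Clip the electric file into its height stand and wind it up to the working mark

## Robot

A 6-joint arm with a two-finger parallel gripper is mounted at the origin on a cart in front of the work surface, level with it; the furniture and walls round the work are solid. World frame = base frame: x ahead of the robot, y to its left, z up, the work surface at z = 0. Lengths are in mm, angles in degrees, forces in N, time in s.
With the tool pointing down it reaches from about 350 to 850 mm from the base axis. Payload 8.1 kg.
Tool frame: the origin (TCP) lies between the finger pads; the fingertips stand 25 mm ahead of it and the grasp point (between the pads) lies 6 mm ahead of it (r.tcp_to_tips is the distance from the TCP to the fingertips, in mm); z points along the fingers, y is the line along which they close (so a half turn about z gives the same grasp; the last joint's range is limited). The gripper opens to 85 mm and grips with 20 to 120 N. Pads are 22 mm wide; open, the fingers measure 114 mm over their backs; the gripper's body (76 mm by 85 mm) begins 54 mm behind the grasp point. The pads swing forward as they close: fully open they stand 13 mm farther back than shut.
Start: joints at [-79.435, 7.471, 85.268, -0, 87.261, -4.893], TCP at [159.943, -578.294, 256.292] pointing down, gripper open.
Joint ranges: [-169.43, 169.43], [-51.17, 129.36], [1.28, 143.12], [-76.62, 256.62], [0, 156.53], [-152.29, 152.29]. Speed limits (degrees/s): [136.94, 136.94, 159.86, 180, 180, 180].

## Interface

Orientations are given as [roll, pitch, yaw] about the fixed x, y, z axes, in that order (R = Rz(yaw) Ry(pitch) Rx(roll)).
In Python, from bench import r gives the robot as it stands.
- The arm moves only by the tool apply_moves, never from a script. Its arguments are lists of equal length, an entry for each row: "angular": the turn, a rotation vector about the world's x, y, z in units of 8 degrees (1.0 is 8 degrees), a list of three; "travel": the shift along the world's x, y, z in units of 40 mm (1.0 is 40 mm), a list of three; "jaw": the opening, from 0 (shut) to 1 (fully open). A call has 1 to 20 rows; each row shifts and turns the commanded pose from where the row before left it; what a row does not reach is not made up. A row lasts 1/8 s, in which the tool goes at most 62.5 mm and 10.7 degrees, less where a joint would pass 70% of its speed; a pose out of reach is approached as far as the arm can. A call is refused whole if a number of a shift passes 1 or a number of a turn 1, either way. A call with a gripper value outside its range is refused whole. The fingers move at their own pace and stop on an object; "force" is the grip in N (left out, the last holds). Time passes only in rows, so rows that do not move let the fingers close. It gives the time, the measured TCP pose, the force, the opening and the grip force at its end, in the units of the state.
- r.sense(): the state, without advancing time (a new reading comes with each control period).
- r.snapshot(name): name is "scene" or "top" or "wrist"; returns a dict with "color" (480x640x3 uint8, red, green, blue), "fx", "fy", "cx", "cy" (pixels), "R" (3x3) and "t" (3): a world point X has camera coordinates R X + t; the wrist camera has in their place "mount" (4x4, takes a point from camera to tool coordinates, whose origin is the TCP and whose axes are the flange's). Camera axes: x right, y down, z forward; pixel columns grow to the right and rows downward; lengths in mm; the calibration is good to about 2 mm. A picture is of the moment at which its call begins: read the wrist's pose just before it. There is no depth.
- r.hand_in(): hands the job in; it is judged then, once.
The state is a dict: "time": time; "joint_pos": joint angles; "qd": joint speeds; "joint_efforts": joint torques, N m; "tool_pos": TCP position; "tcp_rot": TCP orientation; "ft_force": force on the tool from outside, world axes, zero at the start; "wrist_torque": the same for the moment, N m; "finger_gap": finger opening in mm; "grip_force": force on a finger pad.
Only numpy, scipy, OpenCV 4.12 (cv2) and the standard library are available. Lean on these libraries where they do the work, as an engineer would, in place of code of your own. Each camera call takes 0.05 s, during which the arm holds its last target. There are 200 camera calls.

## Task

Get the electric file ready for work on press-on tips: snap its handpiece fully down into both spring clips on the stand's arm, bit pointing away from the column, and crank the handwheel until the pointer on the carriage stands at the middle long mark of the rule. Press the handpiece in firmly but never force it, and leave the other things where they lie.

Things in the scene. Friction and masses are not known exactly. Their poses are not given: they have to be found in the camera images.
- handpiece: Cordless grey electric-file handpiece lying on the table: a round body 20 mm in diameter, 165 mm long with the dark tail and the thin bit, about 0.11 kg. Origin under its middle as it first lies; its y axis runs along it, the bit at the -y end. The straight 20 mm part reaches from 43 mm on the bit's side to 58 mm on the tail's side of the origin.
- handpiece_mid (a point): Point on the handpiece's axis, 7 mm from its middle towards the tail and 10 mm above the table as it lies: the place to grip, which belongs half-way between the two clips (at the point cradle).
- handpiece_bit (a point): The bit's tip on the handpiece's axis, 89 mm from handpiece_mid.
- stand: Height stand, fixed to the table: white base plate 110 x 275 x 13 mm, origin under its middle, x across it, y along it. At its +y end (0.10 m from the origin) a column of two rods, a vertical screw and a handwheel on top; a carriage rides on the rods and carries a 166 mm spring-steel strip, the arm, 18 mm wide, that reaches over the base towards -y.
- cradle (a point): Centre of the cradle: where handpiece_mid lies when the handpiece is home in both clips (it rests about 1 mm lower). 0.12 m from the column on the arm. Axes: y along the clips' bore, +y to the column; z up. It starts 67 to 78 mm above the table and rides with the carriage and the arm. The strip top is 26 mm below it and passes under the handpiece, between the gripper's fingers.
- pointer (a point): Tip of the black needle on the carriage, at the rule's right edge. It rises and sinks with the carriage (travel 60 mm): 8 mm for each turn of the handwheel. Turning clockwise, seen from above, raises it. It stays where it is left.
- mark (a point): Right end of the middle long mark on the upright aluminium rule in front of the column. The rule has black marks every 5 mm; the long ones (18 mm) are at its bottom, middle and top, 30 mm apart. z up. The pointer starts 18 to 29 mm below this mark.
- wheel_axis (a point): Point on the handwheel's vertical axis, 156 mm above the table. The black wheel is 75 mm in diameter; nothing of it but the handle stands more than 5 mm above this point. It turns against friction of about 3 N at the handle.
- handle_mid (a point): Middle of the handwheel's upright grey handle: 15 mm in diameter, 40 mm tall, 28 mm from the wheel's axis. The handle revolves freely on its pin, so a hand can hold it without turning as it goes round. This point lies 25 mm above wheel_axis and shows how far round the wheel stands.
- bit_stand: Mauve block with six file bits, 28 x 52 x 40 mm, origin under its middle. A bystander: leave alone.
- buffer_block: Lilac four-way buffer block, 26 x 93 x 25 mm, origin under its middle. A bystander: leave alone.
- file_1: Dark straight nail file, 19 x 178 x 8 mm, origin under its middle. A bystander: leave alone.
- soak_clip_1: Pink plastic soak-off clip, 16 x 54 x 17 mm, origin under its middle. A bystander: leave alone.
- soak_clip_2: Green plastic soak-off clip, 16 x 54 x 17 mm, origin under its middle. A bystander: leave alone.
- pusher: Steel cuticle pusher, 9 x 121 x 8 mm, origin under its middle. A bystander: leave alone.
- clip_arm: The spring strip with its two C-shaped clips, each 9 mm wide, 39 mm either side of cradle, open upwards: bore 21 mm, mouth 16 mm, flared to 27 mm, 14 mm above the bore's axis. A push of 10 to 20 N snaps the handpiece in, one clip after the other; the strip bends down about 1 mm per 2 N meanwhile and springs back at the click. Over 40 N would be forcing it. Origin on the column's axis.
- polish_bottle: Pink nail-polish bottle with a black cap, standing, 27 x 34 x 78 mm, origin under its middle. A bystander: leave alone.
Not all that is in view belongs to the job. What is shaped like the handpiece but purple or turquoise is not meant.

How it is judged (in metres and radians):
At the end, for the whole second after the job is handed in: The pointer is level with the rule's middle long mark to 1.5 mm; the handpiece is home in both clips (handpiece_mid within 2.5 mm of the cradle's axis, 3 mm below at most, within 10 mm of it along the bore, axes parallel to 0.06 rad), bit away from the column, at rest (z of pointer in the frame of mark between -0.0015 and 0.0015 m and x of handpiece_mid in the frame of cradle between -0.0025 and 0.0025 m and z of handpiece_mid in the frame of cradle between -0.003 and 0.0025 m and y of handpiece_mid in the frame of cradle between -0.01 and 0.01 m and angle between the y axis of handpiece and the y axis of cradle, either way round below 0.06 rad and y of handpiece_bit in the frame of cradle below -0.05 m and linear speed of handpiece below 0.02 m/s); the robot touches nothing.
It fails at once if the handpiece is forced: its contact force on the stand, the clips' own pinch included, passes 80 N (some 50 N of push) (contact force between handpiece and stand above 80 N).
It fails at once if a bystander is moved by more than 3 cm (distance of any of bit_stand, buffer_block, file_1, soak_clip_1, soak_clip_2, pusher, polish_bottle from where it was at the start of the episode above 0.03 m).
It also fails if it takes over 67 s, if anything falls off the work surface, if the arm or the gripper's body presses on something with over 40 N, if the wrist force passes 120 N, or if a joint passes its speed limit or range.

## Working session

There is one attempt and no reset: what is moved stays moved. The work goes in short steps, Python scripts to look and compute and a tool call to move; the robot and the scene stay as the last step left them, time stands still between calls to the robot, and variables do not carry over. Pictures are saved under pics/ and viewed, at most 10 in all, crops included, and the job is handed in when it is done.

Besides the shell and the picture viewer there is one more tool, called after "Call:" in YAML: its name, and indented under it one key for each argument. apply_moves: Moves the arm, as the interface text tells. Its arguments: {"type":"object","properties":{"angular":{"type":"array"},"travel":{"type":"array"},"jaw":{"type":"array"},"force":{"type":"number"}},"required":["angular","travel","jaw"]}

```bash
mkdir -p pics; cat > h.py <<'E'
import numpy as np, cv2
from bench import r
def snap(n,f):
    s=r.snapshot(n); cv2.imwrite('pics/'+f,s['color'][:,:,::-1]); np.save('pics/'+f+'.npy',{k:v for k,v in s.items()},allow_pickle=True); return s
def load(f): return np.load('pics/'+f+'.npy',allow_pickle=True).item()
def ray(s,u,v):
    R=np.array(s['R']);t=np.array(s['t']); d=R.T@np.array([(u-s['cx'])/s['fx'],(v-s['cy'])/s['fy'],1]); return -R.T@t,d
def at_z(s,u,v,z):
    c,d=ray(s,u,v); return c+d*(z-c[2])/d[2]
def proj(s,X):
    p=np.array(s['R'])@np.array(X)+np.array(s['t']); return [s['fx']*p[0]/p[2]+s['cx'],s['fy']*p[1]/p[2]+s['cy']]
def tri(s1,p1,s2,p2):
    c1,d1=ray(s1,*p1);c2,d2=ray(s2,*p2); A=np.stack([d1,-d2],1); k=np.linalg.lstsq(A,c2-c1,rcond=None)[0]
    a=c1+d1*k[0];b=c2+d2*k[1]; return (a+b)/2,np.linalg.norm(a-b)
E
python3 -c "
from h import *
a=snap('top','top0.png');b=snap('scene','scene0.png')
for s in(a,b): print(s['fx'],ray(s,320,240))
print(r.sense())"
```

```text
604.6580411561159 (array([ 344.49181536,  -55.73205878, 1609.1241147 ]), array([ 0.15682138, -0.00479767, -0.98767485]))
543.4853261332507 (array([-306.46509373, -662.7171105 ,  844.62311546]), array([ 0.67185779,  0.47472082, -0.56864436]))
{'time': 0.1, 'joint_pos': array([-7.94339172e+01,  7.50925450e+00,  8.53235189e+01, -3.60010259e-04,
        8.72623246e+01, -4.89364547e+00]), 'qd': array([ 0.06511738, -0.1085841 , -0.20897047,  0.02559938, -0.00669668,
       -0.03771998]), 'joint_efforts': array([ 1.27937157e-03, -5.70948815e+01, -5.01943052e+01, -1.06044813e-04,
        8.00335634e-03,  3.20298966e-05]), 'tool_pos': array([ 159.86582564, -577.83497847,  255.36062629]), 'tcp_rot': array([-1.79905218e+02, -7.75420345e-03,  1.54597394e+01]), 'ft_force': array([ 0.54054338,  0.1406785 , -0.94743863]), 'wrist_torque': array([ 0.04558167, -0.041027  ,  0.04324535]), 'grip_force': 0.0, 'finger_gap': 85.57053467143893}
```

View pics/top0.png

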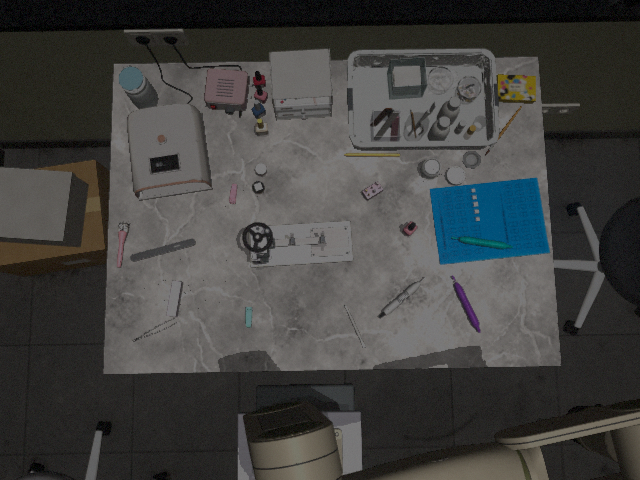

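View pics/scene0.png

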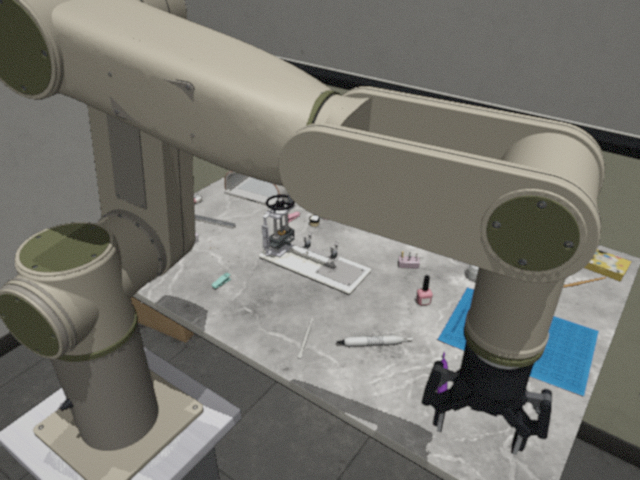

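```bash
python3 -c "
from h import *
a=load('top0.png')['color'][:,:,::-1]
x=cv2.resize(a[270:330,365:490],None,fx=6,fy=6,interpolation=2)[:,:750]
y=cv2.resize(a[210:275,235:360],None,fx=6,fy=6,interpolation=2)[:,:750]
cv2.imwrite('pics/c1.png',np.vstack([x[:,:],y])[:760])
b=np.vstack([x,y]);print(b.shape)
cv2.imwrite('pics/c1.png',cv2.resize(b,None,fx=.79,fy=.79,interpolation=3))
b=load('scene0.png')['color'][:,:,::-1]
cv2.imwrite('pics/c2.png',cv2.resize(b[190:355,250:420],None,fx=3.6,fy=3.6,interpolation=2))
"
```

```text
(750, 750, 3)
```

View pics/c1.png

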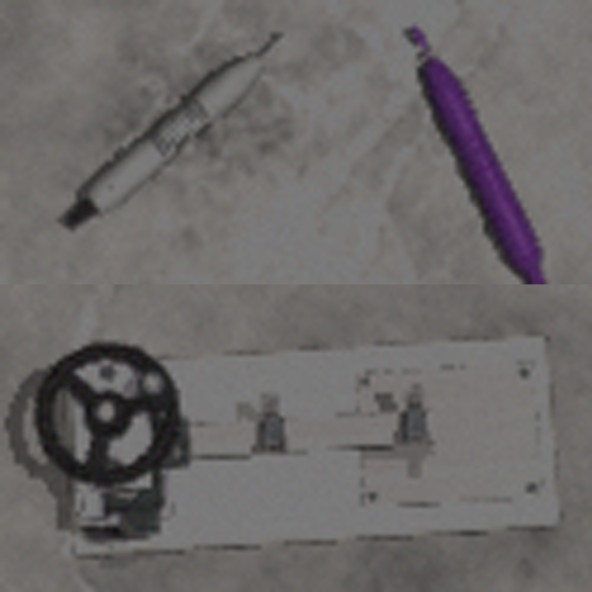

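View pics/c2.png

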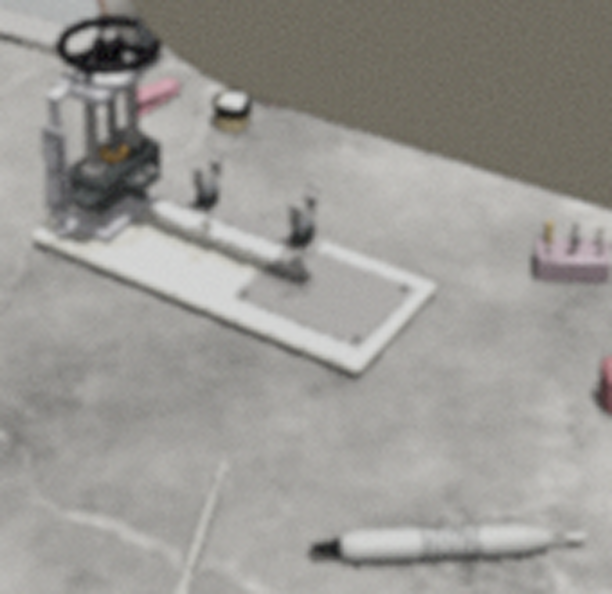

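```bash
python3 -c "
from h import *
s=load('top0.png'); np.set_printoptions(precision=1,suppress=True)
c=lambda x,y:(x/4.74+235,(y-284.4)/4.74+210)
g=lambda x,y:(x/4.74+365,y/4.74+270)
P=lambda p,z:at_z(s,*p,z)
t=P(g(68,222),10);b=P(g(278,38),10);d=(t-b)/np.linalg.norm(t-b);print('tail,bit',t,b,np.linalg.norm(t-b),np.degrees(np.arctan2(d[1],d[0])),'mid',b+89*d)
print('corners',[P(c(*p),13) for p in((545,338),(557,523),(75,555))])
print('hub',P(c(107,410),156),'handle',P(c(150,385),201))
for z in(72,85):print('clips',[P(c(*p),z) for p in((270,425),(413,420))])
"
```

```text
tail,bit [ 391.1 -215.6   10. ] [ 491.3 -336.5   10. ] 156.95967562979797 129.6390331619517 mid [ 434.5 -268.    10. ]
corners [array([ 647.2, -144.9,   13. ]), array([ 541.6, -148.9,   13. ]), array([528.5, 121.5,  13. ])]
hub [586.6  89.1 156. ] handle [591.4  63.1 201. ]
clips [array([590.8,   8.9,  72. ]), array([592.1, -68.8,  72. ])]
clips [array([588.7,   8.4,  85. ]), array([590. , -68.6,  85. ])]
```

Call:
apply_moves:
  angular:
    - [0, 0, 0.952]
    - [0, 0, 0.952]
    - [0, 0, 0.952]
    - [0, 0, 0.952]
    - [0, 0, 0.952]
    - [0, 0, 0.952]
    - [0, 0, 0.952]
    - [0, 0, 0.952]
    - [0, 0, 0.952]
    - [0, 0, 0.952]
    - [0, 0, 0.952]
    - [0, 0, 0.952]
    - [0, 0, 0.952]
    - [0, 0, 0.952]
    - [0, 0, 0.952]
    - [0, 0, 0]
  travel:
    - [0.458, 0.516, -0.175]
    - [0.458, 0.516, -0.175]
    - [0.458, 0.516, -0.175]
    - [0.458, 0.516, -0.175]
    - [0.458, 0.516, -0.175]
    - [0.458, 0.516, -0.175]
    - [0.458, 0.516, -0.175]
    - [0.458, 0.516, -0.175]
    - [0.458, 0.516, -0.175]
    - [0.458, 0.516, -0.175]
    - [0.458, 0.516, -0.175]
    - [0.458, 0.516, -0.175]
    - [0.458, 0.516, -0.175]
    - [0.458, 0.516, -0.175]
    - [0.458, 0.516, -0.175]
    - [0, 0, 0]
  jaw: [1, 1, 1, 1, 1, 1, 1, 1, 1, 1, 1, 1, 1, 1, 1, 0.7]
  force: 80

```text
time: 2.1
tool_pos: [435.0, -267.0, 150.2]
tcp_rot: [-180.0, -0.1, 129.9]
ft_force: [-1.3, 0.1, -0.1]
finger_gap: 69.9
grip_force: 0.0
```

```bash
cat >> h.py <<'E'
from scipy.spatial.transform import Rotation as Ro
def wsnap(f):
    q=r.sense(); s=r.snapshot('wrist'); T=np.eye(4); T[:3,:3]=Ro.from_euler('xyz',q['tcp_rot'],degrees=True).as_matrix(); T[:3,3]=q['tool_pos']
    C=np.linalg.inv(T@np.array(s['mount'])); s['R']=C[:3,:3]; s['t']=C[:3,3]
    cv2.imwrite('pics/'+f,s['color'][:,:,::-1]); np.save('pics/'+f+'.npy',s,allow_pickle=True); return s
E
python3 -c "
from h import *
np.set_printoptions(precision=2,suppress=True)
s=wsnap('w1.png');q=r.sense();print(q['time'],q['tool_pos'],q['tcp_rot'],q['joint_pos']);print(s['mount'],s['fx'],proj(s,[434.5,-268,10]))"
```

```text
2.15 [ 434.6  -267.95  150.63] [-179.97   -0.08  129.72] [-37.4   -1.94 106.26  -0.01  75.76 -77.12]
[[   0.     -0.96   -0.27   66.61]
 [   1.      0.     -0.     -0.21]
 [   0.     -0.27    0.96 -117.21]
 [   0.      0.      0.      1.  ]] 345.0544643150282 [np.float64(314.8290551723311), np.float64(236.35405674390165)]
```

View pics/w1.png

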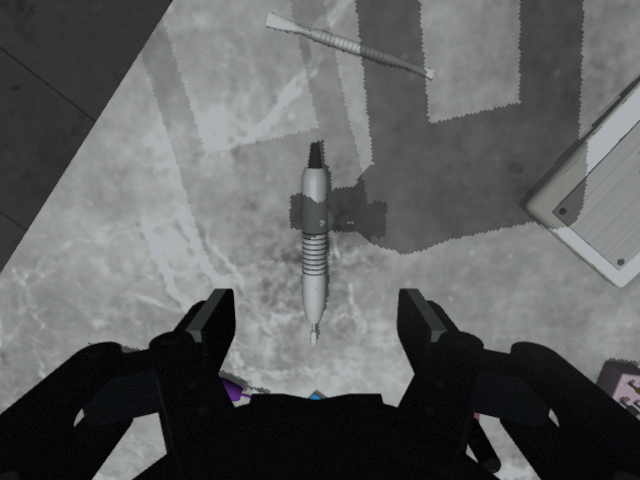

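```bash
python3 -c "
from h import *
np.set_printoptions(precision=2,suppress=True)
s=load('w1.png');t=at_z(s,316.5,143,10);b=at_z(s,313.5,344,10);d=(t-b)/np.linalg.norm(t-b)
print(t,b,np.linalg.norm(t-b),np.degrees(np.arctan2(d[1],d[0])),b+89*d)"
```

```text
[ 391.06 -214.06   10.  ] [ 493.67 -340.67   10.  ] 162.97062235491595 129.02172993859247 [ 437.63 -271.52   10.  ]
```

Call:
apply_moves:
  angular:
    - [0, 0, -0.09]
    - [0, 0, 0]
    - [0, 0, 0]
    - [0, 0, 0]
    - [0, 0, 0]
    - [0, 0, 0]
    - [0, 0, 0]
    - [0, 0, 0]
    - [0, 0, 0]
    - [0, 0, 0]
  travel:
    - [0.085, -0.105, -0.55]
    - [0, 0, -0.6]
    - [0, 0, -0.6]
    - [0, 0, -0.6]
    - [0, 0, -0.4]
    - [0, 0, -0.31]
    - [0, 0, 0]
    - [0, 0, 0]
    - [0, 0, 0]
    - [0, 0, 0]
  jaw: [0.7, 0.7, 0.7, 0.7, 0.7, 0.7, 0.1, 0.1, 0.1, 0.1]
  force: 80

```text
time: 3.4
tool_pos: [438.9, -273.5, 30.1]
tcp_rot: [180.0, 0.1, 129.0]
ft_force: [-0.8, 0.7, 6.7]
finger_gap: 16.4
grip_force: 79.0
```

```bash
python3 -c "
from h import *
np.set_printoptions(precision=2,suppress=True)
s=wsnap('w2.png');q=r.sense();print(q, r.tcp_to_tips)
cv2.imwrite('pics/w2c.png',cv2.resize(s['color'][100:380,180:460,::-1],None,fx=2,fy=2,interpolation=2))"
```

```text
{'time': 3.45, 'joint_pos': array([-37.61,   8.36, 109.54,  -0.01,  61.99, -76.59]), 'qd': array([ 0.12,  0.05,  0.06,  0.01,  0.02, -0.09]), 'joint_efforts': array([  0.19, -46.86, -40.11,   0.18,  -0.57,   0.  ]), 'tool_pos': array([ 438.88, -273.48,   30.11]), 'tcp_rot': array([179.98,   0.11, 128.98]), 'ft_force': array([-1.36,  0.81,  5.7 ]), 'wrist_torque': array([0.07, 0.27, 0.01]), 'grip_force': 79.03958837036043, 'finger_gap': 16.407663304565215} 25.0
```

View pics/w2c.png

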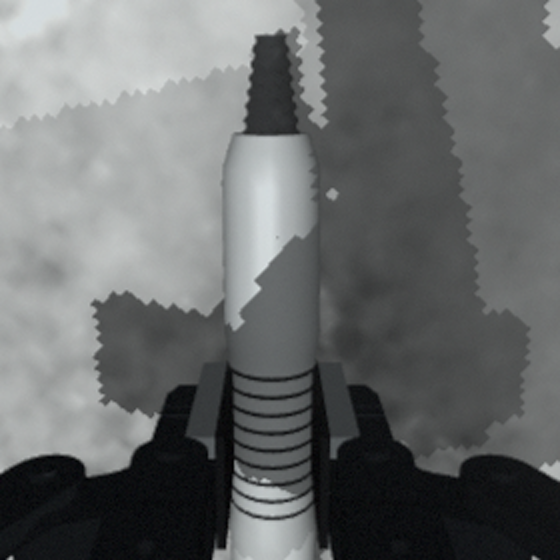

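Call:
apply_moves:
  angular:
    - [0, 0, 0]
    - [0, 0, 0]
    - [0, 0, 0]
    - [0, 0, 0]
  travel:
    - [0, 0, 0]
    - [0, 0, 0]
    - [0, 0, -0.08]
    - [0, 0, 0]
  jaw: [0.4, 0.4, 0.4, 0.4]

```text
time: 3.95
tool_pos: [437.8, -272.6, 25.2]
tcp_rot: [-180.0, -0.1, 129.0]
ft_force: [0.3, -0.3, -0.2]
finger_gap: 34.1
grip_force: 0.0
```

Call:
apply_moves:
  angular:
    - [0, 0, 0]
    - [0, 0, 0]
    - [0, 0, 0]
  travel:
    - [0, 0, 0]
    - [0, 0, 0]
    - [0, 0, 0]
  jaw: [0.1, 0.1, 0.1]
  force: 60

```text
time: 4.32
tool_pos: [438.1, -272.9, 25.7]
tcp_rot: [180.0, -0.0, 129.0]
ft_force: [0.2, -0.2, 0.5]
finger_gap: 17.3
grip_force: 58.8
```

Call:
apply_moves:
  angular:
    - [0, 0, 0]
    - [0, 0, 0]
    - [0, 0, 0]
    - [0, 0, -0.57]
    - [0, 0, -0.57]
    - [0, 0, -0.57]
    - [0, 0, -0.57]
    - [0, 0, -0.57]
    - [0, 0, -0.57]
    - [0, 0, -0.57]
    - [0, 0, -0.57]
    - [0, 0, 0]
    - [0, 0, 0]
  travel:
    - [0, 0, 0.4]
    - [0, 0, 0.8]
    - [0, 0, 0.8]
    - [0.256, 0.79, 0.294]
    - [0.256, 0.79, 0.294]
    - [0.256, 0.79, 0.294]
    - [0.256, 0.79, 0.294]
    - [0.256, 0.79, 0.294]
    - [0.256, 0.79, 0.294]
    - [0.256, 0.79, 0.294]
    - [0.256, 0.79, 0.294]
    - [0, 0, 0]
    - [0, 0, 0]
  jaw: [0.1, 0.1, 0.1, 0.1, 0.1, 0.1, 0.1, 0.1, 0.1, 0.1, 0.1, 0.1, 0.1]
  force: 60

```text
time: 5.95
tool_pos: [519.8, -20.4, 200.1]
tcp_rot: [180.0, 0.0, 92.6]
ft_force: [-0.8, 0.0, -1.5]
finger_gap: 17.5
grip_force: 58.9
```

```bash
python3 -c "
from h import *
np.set_printoptions(precision=2,suppress=True)
s=wsnap('w3.png');q=r.sense();print(q['time'],q['tool_pos'],q['tcp_rot'],q['joint_pos'],q['finger_gap']);print(proj(s,[590,-31,72]),proj(s,[586,89,161]),ray(s,320,240)[0])
t=snap('top','top1.png')"
```

```text
6.0 [519.61 -20.68 199.7 ] [-179.97    0.02   92.53] [ -7.92  -3.   101.98  -0.02  81.05 -10.44] 17.672516855858003
[np.float64(408.71594210069276), np.float64(257.23728611999206)] [np.float64(490.4062759056934), np.float64(44.29660251555711)] [516.93  46.2  317.24]
```

View pics/w3.png

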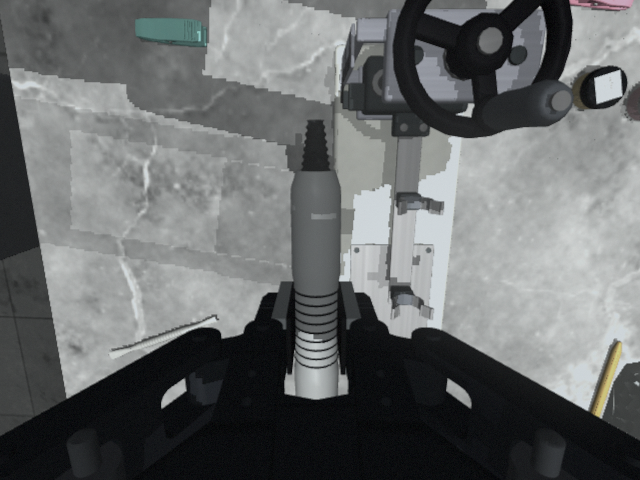

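```bash
python3 -c "
from h import *
s=load('w3.png')['color'][:,:,::-1]
a=cv2.resize(s[180:325,370:460],None,fx=4,fy=4,interpolation=2)
b=cv2.resize(s[0:145,385:580],None,fx=2.2,fy=2.2,interpolation=2)
c=np.zeros((580,360+b.shape[1],3),np.uint8);c[:,:360]=a;c[:b.shape[0],360:]=b
d=cv2.resize(s[0:110,335:420],None,fx=2.35,fy=2.35,interpolation=2);c[320:320+min(258,d.shape[0]),360:360+d.shape[1]]=d[:258]
cv2.imwrite('pics/w3c.png',c)"
```

```text
(no output)
```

View pics/w3c.png

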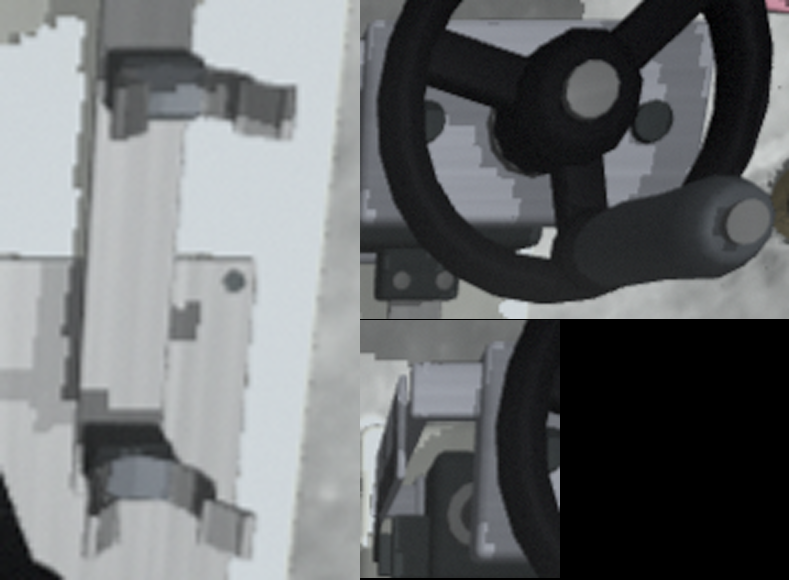

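```bash
python3 -c "
from h import *
np.set_printoptions(precision=1,suppress=True)
s=load('w3.png');t=load('top0.png')
c=lambda x,y:(x/4+370,y/4+180)
w=lambda x,y:(x-360)/2.2+385
for z in(42,46,50,54):
  for row,l,rr in((200,93,178),(380,82,167)):
    a=at_z(s,*c(l,row),z);b=at_z(s,*c(rr,row),z);print('strip',z,(a+b)/2,np.linalg.norm(a-b))
for z in(82,87,92):
  for row,l,rr in((135,109,295),(555,90,252)):
    a=at_z(s,*c(l,row),z);b=at_z(s,*c(rr,row),z);print('lips',z,(a+b)/2,np.linalg.norm(a-b))
W=lambda x,y:((x-360)/2.2+385,y/2.2)
print('hub',at_z(s,*W(592,90),161),'handle',at_z(s,*W(747,221),201))
# base corner / edge for yaw
for row,x in((150,334),(570,298)): print('edge',at_z(s,*c(x,row),13))
"
```

```text
strip 42 [592.2 -17.2  42. ] 17.43666910760086
strip 42 [594.3 -56.6  42. ] 18.082069285588133
strip 46 [591.1 -16.3  46. ] 17.18326152556849
strip 46 [593.2 -55.1  46. ] 17.819282085376525
strip 50 [590.  -15.4  50. ] 16.929853943536123
strip 50 [592.1 -53.6  50. ] 17.556494885164916
strip 54 [588.9 -14.5  54. ] 16.676446361503753
strip 54 [591.  -52.1  54. ] 17.293707684953194
lips 82 [591.5   4.   82. ] 32.19653617307995
lips 82 [595.8 -76.3  82. ] 30.554432980604098
lips 87 [589.9   4.9  87. ] 31.51218830286703
lips 87 [594.1 -73.7  87. ] 29.904988548959818
lips 92 [588.3   5.8  92. ] 30.827840432654
lips 92 [592.4 -71.1  92. ] 29.255544117315424
hub [585.8  90.2 161. ] handle [593.3  63.3 201. ]
edge [643.4 -10.4  13. ]
edge [ 650.4 -114.9   13. ]
```

Call:
apply_moves:
  angular:
    - [0, 0, 0.07]
    - [0, 0, 0]
    - [0, 0, 0]
    - [0, 0, 0]
    - [0, 0, 0]
    - [0, 0, 0]
    - [0, 0, 0]
    - [0, 0, 0]
    - [0, 0, 0]
    - [0, 0, 0]
    - [0, 0, 0]
  travel:
    - [0, -0.25, 0]
    - [0.45, 0, 0]
    - [0.45, 0, 0]
    - [0.45, 0, 0]
    - [0.46, 0, 0]
    - [0, 0, -0.5]
    - [0, 0, -0.5]
    - [0, 0, -0.5]
    - [0, 0, -0.5]
    - [0, 0, 0]
    - [0, 0, 0]
  jaw: [0.1, 0.1, 0.1, 0.1, 0.1, 0.1, 0.1, 0.1, 0.1, 0.1, 0.1]
  force: 80

```text
time: 7.42
tool_pos: [592.8, -30.1, 120.2]
tcp_rot: [180.0, 0.0, 93.1]
ft_force: [0.1, 0.5, -1.5]
finger_gap: 16.6
grip_force: 81.4
```

```bash
python3 -c "
from h import *
np.set_printoptions(precision=2,suppress=True)
q=r.sense();print(q['time'],q['tool_pos'],q['tcp_rot'],q['ft_force'],q['finger_gap'])
s=wsnap('w4.png')
for p in([592,-30.5,100],[590.5,8.5,87],[594,-70,87]):print(proj(s,p))
im=s['color'][:,:,::-1]
cv2.imwrite('pics/w4c.png',cv2.resize(im[60:420,200:440],None,fx=1.65,fy=1.65,interpolation=2))"
```

```text
7.425 [592.76 -30.09 120.24] [179.96   0.01  93.07] [ 0.14  0.53 -1.47] 16.55402415652868
[np.float64(313.64830078800236), np.float64(305.1479325512253)]
[np.float64(314.9952123045455), np.float64(211.2653763305603)]
[np.float64(313.6686333401907), np.float64(365.61771524871534)]
```

Call:
apply_moves:
  angular:
    - [0, 0, 0]
    - [0, 0, 0]
    - [0, 0, 0]
    - [0, 0, 0]
    - [0, 0, 0]
    - [0, 0, 0]
    - [0, 0, 0]
  travel:
    - [-0.01, 0, -0.25]
    - [0, 0, -0.15]
    - [0, 0, -0.1]
    - [0, 0, -0.05]
    - [0, 0, -0.05]
    - [0, 0, -0.05]
    - [0, 0, 0]
  jaw: [0.1, 0.1, 0.1, 0.1, 0.1, 0.1, 0.1]

```text
time: 8.35
tool_pos: [591.2, -30.2, 93.6]
tcp_rot: [-179.9, 0.0, 93.1]
ft_force: [-7.1, 0.3, 2.9]
finger_gap: 16.7
grip_force: 82.0
```

Call:
apply_moves:
  angular:
    - [0, 0, 0]
    - [0, 0, 0]
  travel:
    - [-0.04, 0, 0]
    - [0, 0, 0]
  jaw: [0.1, 0.1]

```text
time: 8.6
tool_pos: [590.5, -30.1, 93.5]
tcp_rot: [180.0, -0.0, 93.0]
ft_force: [-0.0, 0.1, -2.5]
finger_gap: 16.4
grip_force: 81.5
```

```bash
python3 -c "
from h import *
np.set_printoptions(precision=2,suppress=True)
q=r.sense();print(q['time'],q['tool_pos'],q['tcp_rot'],q['ft_force'],q['wrist_torque'])"
```

```text
8.6 [590.52 -30.13  93.51] [179.98  -0.    93.05] [-0.03  0.11 -2.45] [-0.08  0.02 -0.14]
```

Call:
apply_moves:
  angular:
    - [0, 0, 0]
    - [0, 0, 0]
    - [0, 0, 0]
  travel:
    - [0, 0, -0.05]
    - [0, 0, -0.05]
    - [0, 0, 0]
  jaw: [0.1, 0.1, 0.1]

```text
time: 8.98
tool_pos: [590.8, -30.0, 90.0]
tcp_rot: [180.0, -0.0, 93.1]
ft_force: [-0.0, 0.0, 0.7]
finger_gap: 16.4
grip_force: 81.7
```

Call:
apply_moves:
  angular:
    - [0, 0, 0]
    - [0, 0, 0]
    - [0, 0, 0]
  travel:
    - [0, 0, -0.05]
    - [0, 0, -0.05]
    - [0, 0, 0]
  jaw: [0.1, 0.1, 0.1]

```text
time: 9.35
tool_pos: [590.9, -30.5, 86.9]
tcp_rot: [179.9, 0.0, 93.0]
ft_force: [-4.6, -1.3, 9.3]
finger_gap: 16.8
grip_force: 82.6
```

Call:
apply_moves:
  angular:
    - [0, 0, 0]
    - [0, 0, 0]
    - [0, 0, 0]
  travel:
    - [-0.025, 0, -0.025]
    - [0, 0, -0.025]
    - [0, 0, 0]
  jaw: [0.1, 0.1, 0.1]

```text
time: 9.72
tool_pos: [590.9, -30.6, 85.8]
tcp_rot: [179.8, 0.1, 93.0]
ft_force: [-3.6, -1.8, 11.9]
finger_gap: 16.8
grip_force: 83.0
```

Call:
apply_moves:
  angular:
    - [0, 0, 0]
    - [0, 0, 0]
    - [0, 0, 0]
    - [0, 0, 0]
  travel:
    - [-0.025, 0, -0.05]
    - [0, 0, -0.05]
    - [0, 0, -0.05]
    - [0, 0, 0]
  jaw: [0.1, 0.1, 0.1, 0.1]

```text
time: 10.22
tool_pos: [590.9, -31.2, 81.5]
tcp_rot: [179.7, 0.1, 93.0]
ft_force: [-6.4, -3.4, 21.1]
finger_gap: 16.8
grip_force: 84.1
```

Call:
apply_moves:
  angular:
    - [0, 0, 0]
    - [0, 0, 0]
    - [0, 0, 0]
  travel:
    - [-0.025, 0, -0.05]
    - [0, 0, -0.03]
    - [0, 0, 0]
  jaw: [0.1, 0.1, 0.1]

```text
time: 10.6
tool_pos: [590.7, -31.6, 79.2]
tcp_rot: [179.6, 0.2, 93.0]
ft_force: [-5.2, -5.0, 25.7]
finger_gap: 16.7
grip_force: 84.8
```

```bash
python3 -c "
from h import *
np.set_printoptions(precision=2,suppress=True)
q=r.sense();print(q['time'],q['tool_pos'],q['tcp_rot'],q['ft_force'],q['wrist_torque'])
s=wsnap('w5.png')
im=s['color'][:,:,::-1]
print(proj(s,[590.5,8.5,75]),proj(s,[594,-70,75]))
cv2.imwrite('pics/w5c.png',cv2.resize(im[60:440,180:460],None,fx=1.55,fy=1.55,interpolation=2))"
```

```text
10.6 [590.66 -31.6   79.2 ] [179.6    0.16  93.03] [-5.2  -5.   25.67] [-0.2   0.91 -0.05]
[np.float64(320.826752029301), np.float64(222.2755226660379)] [np.float64(318.4983701766556), np.float64(405.0165408976791)]
```

View pics/w5c.png

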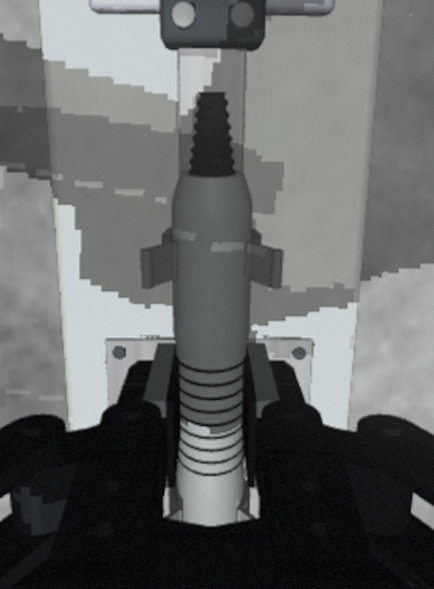

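Call:
apply_moves:
  angular:
    - [0, 0, 0]
    - [0, 0, 0]
    - [0, 0, 0]
  travel:
    - [0, 0, -0.03]
    - [0, 0, -0.03]
    - [0, 0, 0]
  jaw: [0.1, 0.1, 0.1]

```text
time: 11.02
tool_pos: [590.7, -31.8, 77.3]
tcp_rot: [179.6, 0.2, 93.0]
ft_force: [-7.5, -4.9, 28.7]
finger_gap: 16.9
grip_force: 85.3
```

Call:
apply_moves:
  angular:
    - [-0.25, 0, 0]
    - [-0.25, 0, 0]
    - [0, 0, 0]
  travel:
    - [0, 0, 0]
    - [0, 0, 0]
    - [0, 0, 0]
  jaw: [0.1, 0.1, 0.1]

```text
time: 11.4
tool_pos: [590.7, -31.3, 77.2]
tcp_rot: [179.8, 4.2, 93.1]
ft_force: [-6.6, -5.8, 27.0]
finger_gap: 16.7
grip_force: 86.1
```

Call:
apply_moves:
  angular:
    - [-0.3, 0, 0]
    - [-0.3, 0, 0]
    - [0, 0, 0]
  travel:
    - [0, 0, -0.02]
    - [0, 0, -0.02]
    - [0, 0, 0]
  jaw: [0.1, 0.1, 0.1]

```text
time: 11.78
tool_pos: [590.7, -30.8, 75.6]
tcp_rot: [-179.9, 9.0, 93.1]
ft_force: [-6.9, -2.4, 28.2]
finger_gap: 16.6
grip_force: 87.4
```

```bash
python3 -c "
from h import *
np.set_printoptions(precision=2,suppress=True)
q=r.sense();print(q['time'],q['tool_pos'],q['tcp_rot'],q['ft_force'],q['wrist_torque'])
s=wsnap('w6.png')"
```

```text
11.775 [590.72 -30.8   75.63] [-179.92    8.99   93.08] [-6.95 -2.38 28.2 ] [-0.95  1.11 -0.37]
```

Call:
apply_moves:
  angular:
    - [0.5, 0, 0]
    - [0.5, 0, 0]
    - [0.5, 0, 0]
    - [0.2, 0, 0]
    - [0, 0, 0]
  travel:
    - [-0.03, 0, 0]
    - [0, 0, 0]
    - [0, 0, 0]
    - [0, 0, 0]
    - [0, 0, 0]
  jaw: [0.1, 0.1, 0.1, 0.1, 0.1]

```text
time: 12.45
tool_pos: [590.3, -32.3, 75.3]
tcp_rot: [179.2, -4.6, 93.0]
ft_force: [-1.2, -2.6, 20.1]
finger_gap: 16.6
grip_force: 87.3
```

```bash
python3 -c "
from h import *
np.set_printoptions(precision=2,suppress=True)
q=r.sense();print(q['time'],q['tool_pos'],q['tcp_rot'],q['ft_force'],q['wrist_torque'])"
```

```text
12.45 [590.35 -32.27  75.28] [179.22  -4.64  93.02] [-1.24 -2.62 20.11] [-0.39  0.04 -0.19]
```

Call:
apply_moves:
  angular:
    - [0, 0, 0]
    - [0, 0, 0]
    - [0, 0, 0]
  travel:
    - [-0.01, 0, -0.04]
    - [0, 0, -0.04]
    - [0, 0, 0]
  jaw: [0.1, 0.1, 0.1]

```text
time: 12.82
tool_pos: [590.4, -32.3, 73.0]
tcp_rot: [179.2, -4.6, 93.1]
ft_force: [-3.6, -6.6, 26.0]
finger_gap: 16.3
grip_force: 88.0
```

```bash
python3 -c "
from h import *
s=wsnap('w7.png')
G={k:cv2.cvtColor(load(k+'.png')['color'],cv2.COLOR_RGB2GRAY) for k in('w3','w4','w5','w6','w7')}
def m(ref,box,im):
    x,y,w,h=box;t=ref[y:y+h,x:x+w];R=cv2.matchTemplate(im[y-25:y+h+25,x-15:x+w+15],t,cv2.TM_CCOEFF_NORMED);_,v,_,l=cv2.minMaxLoc(R);return l[0]-15,l[1]-25,round(v,2)
for n in('w4','w5','w6','w7'):
    print(n,'rings',m(G['w5'],(295,290,44,80),G[n]),'tail',m(G['w5'],(295,115,46,60),G[n]),'lipL',m(G['w5'],(267,210,24,40),G[n]),'lipR',m(G['w5'],(341,205,24,45),G[n]))
"
```

```text
w4 rings (0, 8, 0.79) tail (-1, 0, 0.91) lipL (5, -24, 0.68) lipR (-14, -20, 0.53)
w5 rings (0, 0, 1.0) tail (0, 0, 1.0) lipL (0, 0, 1.0) lipR (0, 0, 1.0)
w6 rings (1, -23, 0.65) tail (1, -2, 0.82) lipL (-3, 11, 0.84) lipR (2, 10, 0.73)
w7 rings (0, 20, 0.81) tail (1, 1, 0.88) lipL (1, 1, 0.97) lipR (0, 1, 0.94)
```

Call:
apply_moves:
  angular:
    - [0, 0, 0]
    - [0, 0, 0]
    - [0, 0, 0]
  travel:
    - [-0.02, 0, -0.05]
    - [0, 0, -0.04]
    - [0, 0, 0]
  jaw: [0.1, 0.1, 0.1]

```text
time: 13.25
tool_pos: [590.5, -32.5, 70.6]
tcp_rot: [179.1, -4.5, 93.1]
ft_force: [-4.4, -5.6, 32.8]
finger_gap: 16.6
grip_force: 88.9
```

Call:
apply_moves:
  angular:
    - [0, 0, 0]
    - [0, 0, 0]
    - [0, 0, 0]
    - [0, 0, 0]
  travel:
    - [-0.02, 0.1, 0]
    - [0, 0.1, 0]
    - [0, -0.1, 0]
    - [0, 0, 0]
  jaw: [0.1, 0.1, 0.1, 0.1]

```text
time: 13.75
tool_pos: [590.1, -27.1, 68.4]
tcp_rot: [179.0, -4.6, 93.1]
ft_force: [11.9, -2.2, 7.0]
finger_gap: 16.7
grip_force: 162.1
```

```bash
python3 -c "
from h import *
np.set_printoptions(precision=2,suppress=True)
q=r.sense();print(q['time'],q['tool_pos'],q['tcp_rot'],q['ft_force'],q['wrist_torque'])
s=wsnap('w8.png');im=s['color'][:,:,::-1]
t=cv2.convertScaleAbs(im[180:270,240:390],alpha=1.6,beta=10)
u=cv2.convertScaleAbs(load('w6.png')['color'][180:270,240:390,::-1],alpha=1.6,beta=10)
v=snap('scene','s8.png')['color'][230:290,290:370,::-1]
z=lambda a,h:cv2.resize(a,(int(a.shape[1]*h/a.shape[0]),h),interpolation=2)
a=np.vstack([z(t,240),z(u,240)]); b=z(v,300); c=np.zeros((480,400+b.shape[1],3),np.uint8); c[:,:400]=a[:,:400]; c[:300,400:]=b
cv2.imwrite('pics/w8c.png',c);print(c.shape)"
```

```text
13.75 [590.1  -27.11  68.36] [178.99  -4.65  93.08] [11.93 -2.16  7.01] [-0.06 -1.58 -0.4 ]
(480, 800, 3)
```

```bash
python3 -c "
from h import *
G={k:cv2.cvtColor(load(k+'.png')['color'],cv2.COLOR_RGB2GRAY) for k in('w5','w7','w8')}
def m(ref,box,im):
    x,y,w,h=box;t=ref[y:y+h,x:x+w];R=cv2.matchTemplate(im[y-45:y+h+45,x-20:x+w+20],t,cv2.TM_CCOEFF_NORMED);_,v,_,l=cv2.minMaxLoc(R);return l[0]-20,l[1]-45,round(v,2)
for n in('w8',):
    print(n,'tail',m(G['w7'],(295,115,46,60),G[n]),'lipL',m(G['w7'],(267,210,24,40),G[n]),'lipR',m(G['w7'],(341,205,24,45),G[n]))
for n in G:
  for row in (180,195,220,260): print(n,row,G[n][row,262:376:3])
"
```

```text
w8 tail (-1, -9, 0.86) lipL (-4, 15, 0.91) lipR (5, 14, 0.88)
w5 180 [120 120 120 119 117 116 118 116 117 118 119  74  83  90  93  96  99 103
 106 103 100  96  94  91  87  78 106 117 119 119 116 117 117 118 149 150
 148 148]
w5 195 [119 118 120 120 119 117 118 117 120 118  74  81  87  91  94  95  99 100
 106 100  98  97  93  92  87  83  77 111 121 117 117 116 149 149 152 153
 153 153]
w5 220 [118 118 117  94  75  63  65  69  69  69  77  76  86  89  92  95  96  96
 120 127 124 122 119 113 108  88  94  80  83  81  72  85 110 130 154 154
 154 154]
w5 260 [209 209 209 208 209 208 207 208 208 207  77  80  87  91  94  94  97  97
  99  95  95  93  93  89  84  78  69 118 117 121 120 120 119 118 117 117
 119 119]
w7 180 [207 206 206 206 206 206 207 206 206 206 205  88  99 108 115 120 124 132
 136 133 131 125 120 115 108  97 135 153 152 152 152 151 153 153 152 152
 150 149]
w7 195 [154 154 153 152 154 153 152 153 206 205  82  97 107 111 117 121 127 128
 142 141 138 129 120 118 112 105  94 133 153 151 151 150 150 150 150 151
 150 152]
w7 220 [119 116 117 118  84  77  67  68  71  80  85  77 104 
[... 217 characters left out ...]
69 120 118 118 118 119 154 154 155 153
 153 152]
w8 180 [209 209 210 211 210 210 209 209 209 184  93 110 111 115 120 125 128 133
 139 136 131 128 125 121 116 109  97 105 154 152 153 154 155 155 155 154
 155 152]
w8 195 [176 175 177 176 209 209 209 208 210  82  97 106 112 118 124 124 129 137
 148 147 135 128 125 122 117 112 104  91 143 154 153 153 155 153 152 153
 152 151]
w8 220 [122 122 121 121 121 122 123 120 119  81  94 103 110 115 122 123 126 133
 133 140 132 109 124 119 117 110 101  86 154 153 154 152 153 154 156 155
 155 157]
w8 260 [119 119  95  79  74  74 112 121 121  71  78  85  88  92  95  96  97  99
 101 100  99  99  97  95  90  86  80  69 119 120 119 108  83  72  80  94
 153 154]
```

Call:
apply_moves:
  angular:
    - [0, 0, 0]
    - [0, 0, 0]
    - [0, 0, 0]
    - [0, 0, 0]
    - [-0.3, 0, 0]
    - [-0.3, 0, 0]
    - [0, 0, 0]
  travel:
    - [0.06, 0, 0.05]
    - [0.06, 0, 0.05]
    - [0, 0, 0]
    - [0, 0, 0]
    - [0, 0, 0.2]
    - [0, 0, 0.1]
    - [0, 0, 0]
  jaw: [0.1, 0.1, 0.5, 0.5, 0.5, 0.5, 0.5]

```text
time: 14.72
tool_pos: [589.1, -25.4, 79.7]
tcp_rot: [180.0, -0.0, 93.1]
ft_force: [0.6, 0.3, -0.0]
finger_gap: 42.9
grip_force: 0.0
```

```bash
python3 -c "
from h import *
np.set_printoptions(precision=2,suppress=True)
q=r.sense();print(q['time'],q['tool_pos'],q['tcp_rot'],q['ft_force'],q['finger_gap'])
s=wsnap('w9.png');im=s['color'][:,:,::-1]
t=cv2.convertScaleAbs(im[100:440,180:460],alpha=1.5,beta=10)
v=snap('scene','s9.png')['color'][230:290,290:370,::-1]
z=lambda a,h:cv2.resize(a,(int(a.shape[1]*h/a.shape[0]),h),interpolation=2)
a=z(t,490);b=z(v,294);c=np.zeros((490,a.shape[1]+b.shape[1],3),np.uint8);c[:,:a.shape[1]]=a;c[:294,a.shape[1]:]=b
w=cv2.cvtColor(im,cv2.COLOR_BGR2GRAY)
cv2.imwrite('pics/w9c.png',c);print(c.shape)"
```

```text
14.725 [589.06 -25.38  79.75] [179.99  -0.01  93.13] [ 0.57  0.31 -0.04] 42.89342697195163
(490, 795, 3)
```

Call:
apply_moves:
  angular:
    - [0, 0, 0]
    - [0, 0, 0]
    - [0, 0, 0]
    - [0, 0, 0]
    - [0, 0, 0]
    - [0, -0.8, 0]
    - [0, -0.8, 0]
    - [0, -0.8, 0]
    - [0, -0.8, 0]
    - [0, -0.8, 0]
    - [0, -0.8, 0]
    - [0, -0.8, 0]
    - [0, 0, 0]
    - [0, 0, 0]
  travel:
    - [0, 0, 0.6]
    - [0, 0, 0.6]
    - [-0.76, 0.2, 0]
    - [-0.76, 0.5, 0]
    - [-0.76, 0.5, 0]
    - [0, 0.5, 0]
    - [0, 0, 0]
    - [0, 0, -0.25]
    - [0, 0, -0.25]
    - [0, 0, -0.25]
    - [0, 0, -0.25]
    - [0, 0, 0]
    - [0, 0, 0]
    - [0, 0, 0]
  jaw: [0.5, 0.5, 0.5, 0.3, 0.1, 0.1, 0.1, 0.1, 0.1, 0.1, 0.1, 0.1, 0.1, 0.1]

```text
time: 16.58
tool_pos: [534.6, 47.7, 90.2]
tcp_rot: [137.2, 2.3, 92.0]
ft_force: [-0.6, -0.2, -0.1]
finger_gap: 8.1
grip_force: 0.0
```

```bash
python3 -c "
from h import *
np.set_printoptions(precision=2,suppress=True)
q=r.sense();print(q['time'],q['tool_pos'],q['tcp_rot'],q['joint_pos'],q['ft_force'],q['finger_gap'])
s=wsnap('w10.png');print(s['cx'],s['cy'])
for p in([545,85,100],[592,-30,66],[590,9,66],[594,-69,66]):print(proj(s,p))
im=cv2.rotate(s['color'],cv2.ROTATE_90_CLOCKWISE)[:,:,::-1]
cv2.imwrite('pics/w10r.png',im)
cv2.imwrite('pics/w10c.png',im)"
```

```text
16.575 [534.61  47.67  90.22] [137.15   2.32  92.  ] [ -0.28 -25.29 143.1   -0.46  19.29  -2.82] [-0.63 -0.2  -0.07] 8.140109732630682
315.8132610056223 240.8273988703222
[np.float64(362.6288013768767), np.float64(235.04252799542834)]
[np.float64(351.6596474113898), np.float64(397.11487339740665)]
[np.float64(354.9579515586363), np.float64(340.8054129317789)]
[np.float64(348.7200713792399), np.float64(447.300039160921)]
```

```bash
python3 -c "
from h import *
s=load('w10.png');im=cv2.rotate(s['color'],cv2.ROTATE_90_COUNTERCLOCKWISE)[:,:,::-1]
print(im.shape)
cv2.imwrite('pics/w10c.png',cv2.convertScaleAbs(cv2.resize(im[160:410,150:480],None,fx=2.4,fy=2.4,interpolation=2),alpha=1.3))"
```

```text
(640, 480, 3)
```

View pics/w10c.png

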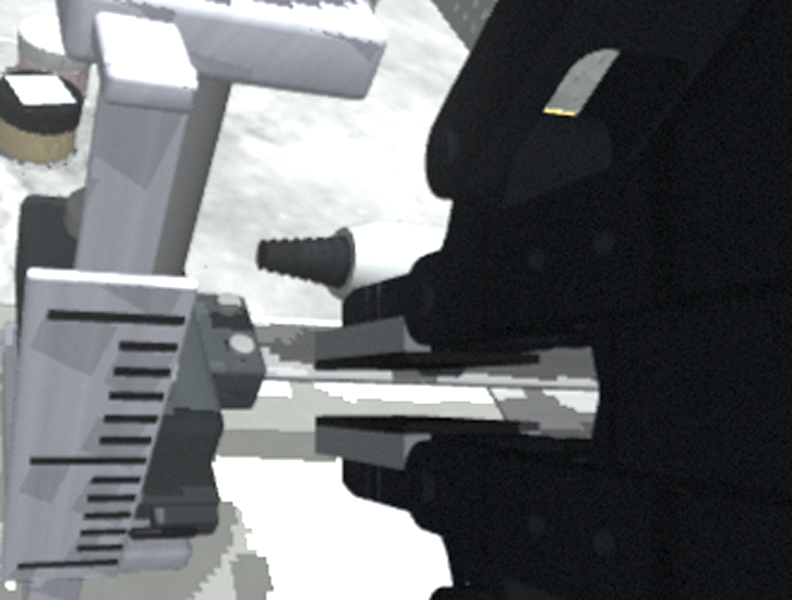

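```bash
python3 -c "
from h import *
np.set_printoptions(precision=1,suppress=True)
s=load('w10.png')
f=lambda p:((p[1]-150)*2.4,(639-p[0]-160)*2.4)
for z in (68,75,82):
  for k in(76,58):
    print(z,k,f(proj(s,[592-.054*k,-30.5+k,z])))
"

```

```text
68 76 (np.float64(318.71568459087763), np.float64(283.0905673559445))
68 58 (np.float64(391.4375278191471), np.float64(287.4028132365141))
75 76 (np.float64(329.1201739375534), np.float64(257.8940338752829))
75 58 (np.float64(403.46305815347023), np.float64(263.0817341741361))
82 76 (np.float64(340.11174661756445), np.float64(231.27576172283833))
82 58 (np.float64(416.14609453978403), np.float64(237.43087952349887))
```

Call:
apply_moves:
  angular:
    - [0, 0, 0]
    - [0, 0.5, 0]
    - [0, 0.8, 0]
    - [0, 0.8, 0]
    - [0, 0.8, 0]
    - [0, 0.8, 0]
    - [0, 0.8, 0]
    - [0, 0.8, 0]
    - [0, 0, 0]
    - [0, 0, 0]
  travel:
    - [-0.2, 0, 0.6]
    - [-0.1, -0.3, 0.6]
    - [0, -0.3, 0.6]
    - [0, -0.3, 0.5]
    - [0, -0.3, 0.4]
    - [0, -0.3, 0]
    - [0, -0.2, 0]
    - [0, 0, 0]
    - [0, 0, 0]
    - [0, 0, 0]
  jaw: [0.1, 0.1, 0.1, 0.1, 0.1, 0.1, 0.1, 0.3, 0.5, 0.5]

```text
time: 17.88
tool_pos: [527.5, -19.2, 199.9]
tcp_rot: [179.4, 0.4, 93.1]
ft_force: [0.0, 0.3, -0.3]
finger_gap: 43.0
grip_force: 0.0
```

```bash
cat > hp.py <<'E'
from h import *
import sys
np.set_printoptions(precision=2,suppress=True,linewidth=200)
f=sys.argv[1]; q=r.sense();print(q['time'],q['tool_pos'],q['tcp_rot'])
s=wsnap(f);g=cv2.cvtColor(s['color'],cv2.COLOR_RGB2GRAY)
# sample along expected handpiece axis at z
for z in (75,):
  for off in(-14,-8,0,8,14):
    v=[]
    for k in range(30,110,3):
      p=proj(s,[592-.054*k+off,-30.5+k,z]); v.append(int(g[int(round(p[1])),int(round(p[0]))]) if 0<=p[0]<640 and 0<=p[1]<480 else -1)
    print(off,v)
E
python3 hp.py w11.png
```

```text
17.875 [527.54 -19.24 199.86] [179.43   0.38  93.06]
-14 [154, 115, 123, 83, 63, 49, 62, 84, 86, 84, 86, 84, 84, 82, 83, 96, 113, 113, 100, 44, 51, 47, 45, 46, 38, 43, 24]
-8 [151, 98, 86, 87, 90, 91, 92, 95, 93, 89, 88, 90, 90, 83, 70, 83, 81, 82, 82, 42, 45, 45, 40, 42, 24, 25, 27]
0 [200, 199, 131, 110, 118, 131, 118, 131, 129, 129, 130, 132, 132, 127, 124, 38, 39, 37, 35, 32, 32, 64, 30, 25, 32, 27, 28]
8 [144, 106, 86, 105, 105, 102, 106, 105, 104, 104, 106, 104, 107, 102, 138, 148, 148, 151, 148, 147, 27, 30, 30, 31, 24, 40, 70]
14 [199, 189, 87, 86, 86, 200, 199, 200, 200, 198, 199, 184, 147, 146, 147, 146, 146, 147, 147, 128, 31, 31, 32, 28, 28, 40, 73]
```

Call:
apply_moves:
  angular:
    - [0.05, 0.07, 0]
    - [0, 0, 0]
    - [0, 0, 0]
    - [0, 0, 0]
    - [0, 0, 0]
    - [0, 0, 0]
    - [0, 0, 0]
    - [0, 0, 0]
    - [0, 0, 0]
    - [0, 0, 0]
    - [0, 0, 0]
    - [0, 0, 0]
  travel:
    - [0.4, 0.05, 0]
    - [0.4, 0.05, 0]
    - [0.4, 0.05, 0]
    - [0.37, 0, 0]
    - [0, 0, -0.7]
    - [0, 0, -0.7]
    - [0, 0, -0.7]
    - [0, 0, -0.4]
    - [0, 0, -0.32]
    - [0, 0, 0]
    - [0, 0, 0]
    - [0, 0, 0]
  jaw: [0.5, 0.5, 0.5, 0.5, 0.5, 0.5, 0.5, 0.5, 0.5, 0.1, 0.1, 0.1]
  force: 80

```text
time: 19.42
tool_pos: [590.7, -13.4, 88.0]
tcp_rot: [-180.0, -0.0, 93.1]
ft_force: [-6.4, -0.3, 1.9]
finger_gap: 16.6
grip_force: 78.3
```

Call:
apply_moves:
  angular:
    - [0, 0, 0]
    - [0, 0, 0]
    - [0, 0, 0]
    - [0, 0, 0]
  travel:
    - [-0.025, -0.075, 0]
    - [0.004, -0.075, 0]
    - [0.004, -0.075, 0]
    - [0, 0, 0]
  jaw: [0.1, 0.1, 0.1, 0.1]

```text
time: 19.92
tool_pos: [590.3, -22.9, 87.4]
tcp_rot: [180.0, -0.0, 93.0]
ft_force: [-0.6, -0.0, 0.5]
finger_gap: 16.5
grip_force: 78.5
```

Call:
apply_moves:
  angular:
    - [0, 0, 0]
    - [0, 0, 0]
    - [0, 0, 0]
    - [0, 0, 0]
  travel:
    - [0.004, -0.075, 0]
    - [0.004, -0.075, 0]
    - [0.004, -0.06, 0]
    - [0, 0, 0]
  jaw: [0.1, 0.1, 0.1, 0.1]

```text
time: 20.42
tool_pos: [590.5, -31.1, 87.2]
tcp_rot: [-180.0, -0.0, 93.0]
ft_force: [-1.4, 0.3, 1.2]
finger_gap: 16.5
grip_force: 78.5
```

```bash
python3 hp.py w12.png; python3 -c "
from h import *
print(r.sense()['ft_force'],r.sense()['wrist_torque'])"
```

```text
20.425 [590.53 -31.15  87.23] [-179.97   -0.01   93.04]
-14 [120, 68, 68, 70, 118, 118, 118, 118, 117, 117, 118, 117, 151, 151, 151, 206, 205, 206, 206, 205, 163, 204, 37, 45, 72, 77, 71]
-8 [86, 86, 86, 83, 102, 86, 87, 85, 79, 82, 85, 85, 97, 144, 146, 161, 158, 142, 69, 123, 157, 77, 78, 46, 72, 75, 40]
0 [96, 97, 96, 128, 97, 98, 104, 102, 103, 35, 34, 36, 39, 42, 43, 115, 142, 183, 49, 77, 78, 74, 85, 44, 65, 40, 49]
8 [71, 70, 71, 87, 73, 74, 72, 80, 115, 117, 115, 150, 150, 149, 149, 147, 150, 150, 39, 54, 55, 45, 59, 33, 38, 41, 40]
14 [152, 76, 77, 75, 81, 148, 140, 117, 117, 118, 131, 151, 150, 151, 152, 152, 150, 151, 152, 148, 133, 108, 28, 25, 37, 40, 39]
[-0.41980391 -1.37637528  1.1689051 ] [-0.25688339  0.28090366 -0.15479787]
```

Call:
apply_moves:
  angular:
    - [0, 0, 0]
    - [0, 0, 0]
    - [0, 0, 0]
    - [0, 0, 0]
    - [0, 0, 0]
  travel:
    - [0, 0, -0.05]
    - [0, 0, -0.05]
    - [0, 0, -0.05]
    - [-0.02, 0, -0.05]
    - [0, 0, 0]
  jaw: [0.1, 0.1, 0.1, 0.1, 0.1]

```text
time: 21.1
tool_pos: [590.8, -31.8, 81.4]
tcp_rot: [179.9, 0.1, 93.0]
ft_force: [-6.7, -4.0, 16.3]
finger_gap: 16.5
grip_force: 80.4
```

Call:
apply_moves:
  angular:
    - [0.3, 0, 0]
    - [0.3, 0, 0]
    - [0.3, 0, 0]
    - [0, 0, 0]
  travel:
    - [-0.02, 0, 0]
    - [0, 0, 0]
    - [0, 0, 0]
    - [0, 0, 0]
  jaw: [0.1, 0.1, 0.1, 0.1]

```text
time: 21.6
tool_pos: [590.6, -32.5, 81.1]
tcp_rot: [179.4, -7.1, 93.0]
ft_force: [-2.2, -3.6, 11.5]
finger_gap: 16.9
grip_force: 79.8
```

```bash
python3 -c "
from h import *
q=r.sense();print(q['ft_force'],q['wrist_torque'],q['tool_pos'])"
```

```text
[-2.17225    -3.57856542 11.54149368] [-0.97779906  0.41137816 -0.08956497] [590.58839184 -32.53569887  81.12985377]
```

Call:
apply_moves:
  angular:
    - [0, 0, 0]
    - [0, 0, 0]
    - [0, 0, 0]
    - [0, 0, 0]
  travel:
    - [-0.02, 0, -0.05]
    - [0, 0, -0.05]
    - [0, 0, -0.05]
    - [0, 0, 0]
  jaw: [0.1, 0.1, 0.1, 0.1]

```text
time: 22.1
tool_pos: [590.6, -32.6, 76.5]
tcp_rot: [179.3, -7.0, 93.1]
ft_force: [-5.6, -6.5, 19.3]
finger_gap: 16.2
grip_force: 80.8
```

Call:
apply_moves:
  angular:
    - [-0.3, 0, 0]
    - [-0.3, 0, 0]
    - [-0.3, 0, 0]
    - [0, 0, 0]
    - [0, 0, 0]
    - [0, 0, 0]
  travel:
    - [0.03, 0, 0.12]
    - [0.03, 0, 0.12]
    - [0, 0, 0.12]
    - [0, 0, 0.05]
    - [0, 0, 0.05]
    - [0, 0, 0]
  jaw: [0.1, 0.1, 0.1, 0.1, 0.1, 0.1]

```text
time: 22.85
tool_pos: [590.5, -31.0, 91.2]
tcp_rot: [-180.0, -0.1, 93.0]
ft_force: [1.2, 1.9, -3.7]
finger_gap: 16.3
grip_force: 78.5
```

```bash
python3 -c "
from h import *
q=r.sense();print(q['ft_force'],q['wrist_torque'],q['tool_pos'],q['tcp_rot'])"
```

```text
[ 1.21524821  1.87923805 -3.74158598] [ 0.08853171 -0.41687631 -0.13132913] [590.47957308 -30.95410617  91.198761  ] [-1.79972225e+02 -6.73933467e-02  9.30231192e+01]
```

Call:
apply_moves:
  angular:
    - [-0.3, 0, 0]
    - [-0.3, 0, 0]
    - [0, 0, 0]
  travel:
    - [0, 0, -0.06]
    - [0, 0, 0]
    - [0, 0, 0]
  jaw: [0.1, 0.1, 0.1]

```text
time: 23.22
tool_pos: [590.7, -30.8, 89.6]
tcp_rot: [-179.7, 4.8, 93.1]
ft_force: [-0.9, -1.3, 2.2]
finger_gap: 16.6
grip_force: 79.3
```

```bash
python3 -c "
from h import *
q=r.sense();print(q['ft_force'],q['wrist_torque'],q['tool_pos'],q['tcp_rot'])"; python3 hp.py w13.png
```

```text
[-0.90746751 -1.31496412  2.22031704] [ 0.17054473  0.11196311 -0.04538832] [590.74429722 -30.78914271  89.55389489] [-179.73802062    4.770495     93.08772924]
23.225 [590.74 -30.79  89.55] [-179.74    4.77   93.09]
-14 [200, 67, 71, 70, 115, 115, 115, 116, 116, 201, 202, 178, 115, 115, 114, 114, 117, 114, 113, 114, 113, 80, 72, 13, 14, 15, 10]
-8 [85, 84, 84, 84, 85, 85, 85, 82, 74, 81, 79, 79, 88, 87, 83, 82, 74, 79, 68, 40, 80, 40, 49, 16, 14, 11, 11]
0 [96, 94, 96, 96, 96, 100, 100, 104, 101, 33, 32, 34, 32, 31, 32, 81, 82, 82, 82, 39, 43, 73, 15, 16, 12, 12, 13]
8 [76, 67, 72, 74, 72, 75, 72, 88, 115, 112, 112, 113, 115, 114, 112, 112, 110, 112, 112, 40, 44, 41, 42, 16, 17, 5, 11]
14 [115, 70, 66, 72, 116, 148, 145, 147, 146, 145, 149, 149, 147, 146, 147, 136, 114, 114, 114, 147, 144, 130, 106, 21, 16, 10, 13]
```

```bash
python3 -c "
from h import *
G={k:cv2.cvtColor(load(k+'.png')['color'],cv2.COLOR_RGB2GRAY) for k in('w12','w13')}
s=load('w12.png');p=proj(s,[592-.054*60,30,75]);x,y=int(p[0])-24,int(p[1])-25;print(p)
for (bx,by) in ((x,y),(x,y+30)):
  t=G['w12'][by:by+50,bx:bx+48];R=cv2.matchTemplate(G['w13'][max(0,by-20):by+70,bx-15:bx+63],t,cv2.TM_CCOEFF_NORMED);_,v,_,l=cv2.minMaxLoc(R);print(l[0]-15,l[1]-min(20,by),v)
for n in G:
  g=G[n]
  for row in(150,170,185,250): print(n,row,g[row,280:360:3])
"
```

```text
[np.float64(319.47861481213243), np.float64(161.1140612021737)]
0 0 0.9081268906593323
0 1 0.9839190244674683
w12 150 [118 118 118 118 116 115  84  90  80  37  36  37  38  38  40  37  55 113
 117  97 149 150 149 149 151 150 149]
w12 170 [117 117 116 116 117 117  82  85  50  34  34  32  34  34  34  32  30  87
  88  90 118 116 117 118 117 119 120]
w12 185 [118 117 117 118 112  75  85  88  93  94  99 101 103 102  98  96  95  91
  86  81  84 117 117 118 116 115 117]
w12 250 [207 183 184 184  78  78  86  90  93  94  96  97  98  98  98  96  94  90
  87  80  71 117 118 117 119 118 118]
w13 150 [178 178 179 179 114 114  83  84  77  36  32  31  35  34  34  33  42  83
  84  75 115 115 112 136 148 147 148]
w13 170 [150 114 114 113 115 115  83  84  42  30  33  34  34  33  30  31  33  80
  85  78 112 112 147 147 148 146 146]
w13 185 [116 115 115 114 110  76  85  89  91  93  97 100 104 101  96  96  94  89
  86  79  82 138 148 147 148 147 146]
w13 250 [203 203 204 204  79  78  85  87  91  92  94  95  97  95  95  93  92  89
  84  80  70 114 114 115 116 116 203]
```

Call:
apply_moves:
  angular:
    - [0.3, 0, 0]
    - [0.3, 0, 0]
    - [0, 0, 0]
    - [0, 0, 0]
    - [0, 0, 0]
    - [0, 0, 0]
    - [0, 0, 0]
    - [0, 0, 0]
    - [0, 0, 0]
    - [0, 0, 0]
    - [0, 0, 0]
    - [0, 0, 0]
    - [0, 0, 0]
  travel:
    - [0, 0, -0.02]
    - [0, 0, 0]
    - [0, 0, 0]
    - [0, 0, 0]
    - [0, 0, 0.5]
    - [0, 0, 0.9]
    - [0, 0, 0.9]
    - [0, 0, 0.9]
    - [0, 0, 0.9]
    - [0, 0.5, 0]
    - [0, 0.9, 0]
    - [0.06, 0.95, 0]
    - [0, 0, 0]
  jaw: [0.1, 0.1, 0.5, 0.5, 0.5, 0.5, 0.5, 0.5, 0.5, 0.5, 0.5, 0.5, 0.5]

```text
time: 24.9
tool_pos: [592.3, 66.5, 252.4]
tcp_rot: [-179.9, -0.1, 93.3]
ft_force: [-0.2, 0.1, -1.0]
finger_gap: 42.7
grip_force: 0.0
```

```bash
python3 -c "
from h import *
np.set_printoptions(precision=2,suppress=True)
q=r.sense();print(q['time'],q['tool_pos'],q['tcp_rot'],q['ft_force'])
s=wsnap('w14.png')
p=proj(s,[593.3,63.3,201]);print(p)
g=cv2.GaussianBlur(cv2.cvtColor(s['color'],cv2.COLOR_RGB2GRAY),(3,3),0)
x,y=map(int,p);print(g[max(0,y-36):y+37:4,x-36:x+37:4])
h=proj(s,[585.9,89.8,161]);print(h)"
```

```text
24.9 [592.32  66.47 252.42] [-179.95   -0.07   93.27] [-0.15  0.14 -1.01]
[np.float64(317.1221935828746), np.float64(283.77604397856544)]
[[195 198 198 198 198 169 175  42  28  28  53 143 154 155  72  35  44  42
   56]
 [ 35 171 198 198 198 168 134  35  33  36  33  39 115  36  36  42  42  48
  193]
 [ 29  26  39 146 182 167  88  42  42  43  42  36  32  36  44  42  40 184
  197]
 [ 39  34  30  28  26  27  36  42  42  42  43  42  36  45  38  66 191 198
  198]
 [ 35  34  39  38  35  32  37  40  43  43  44  42  38  37 141 197 199 198
  198]
 [197 143  45  31  33  37  39  42  45  45  43  43 137 196 198 198 198 198
  197]
 [199 199 199 192 182 100  50  49  55  55  50  46 145 199 198 198 198 198
  198]
 [199 199 199 199 190 131  54  67  97  94  86  55  89 198 198 198 198 198
  198]
 [199 199 199 199 149 143  60 104 102 119  98  83  77 199 198 199 198 198
  199]
 [200 199 199 200  61 141  71 104 170 174 160  93  95 198 199 199 199 198
  198]
 [200 200 195 107  97 145 147  98 162 173 143  84 196 199 199 199 199 199
  199]
 [200 199 193 117 100 144 175 172 107 105  94 158 199 199 198 199 199 199
  199]
 [200 200 199 125 159 150 176 186 161 129 122 144 198 199 199 199 199 199
  199]
 [199 200 199 199 187 166 197 199 182 131 147 179 199 199 199 199 199 199
  199]
 [152 149 157 134 121 168 198 199 183 131 113 142 137 154 155 157 198 199
  199]
 [100 180 190 182 152 169 198 199 184 129  97 176 181 182 128 154 194 199
  199]
 [181 179 189 181 153 169 198 200 183 127  98 121 157 174 174 179 199 199
  199]
 [183 179 188 180 154 165 198 200 180 115  98  98  98 175 178 180 199 199
  200]
 [182 179 188 181 151 125 185 192 161  90  98 101 146 175 178 178 199 199
  199]]
[np.float64(307.4374325704942), np.float64(218.16754576318505)]
```

Call:
apply_moves:
  angular:
    - [0, 0, 0]
    - [0, 0, 0]
    - [0, 0, 0]
    - [0, 0, 0]
    - [0, 0, 0]
    - [0, 0, 0]
    - [0, 0, 0]
  travel:
    - [0.025, -0.085, -0.4]
    - [0, 0, -0.6]
    - [0, 0, -0.48]
    - [0, 0, 0]
    - [0, 0, 0]
    - [0, 0, 0]
    - [0, 0, 0]
  jaw: [0.5, 0.5, 0.5, 0.5, 0.1, 0.1, 0.1]
  force: 30

```text
time: 25.82
tool_pos: [594.5, 59.7, 194.3]
tcp_rot: [179.9, -0.0, 93.1]
ft_force: [-0.2, -0.9, 3.0]
finger_gap: 13.7
grip_force: 30.6
```

```bash
python3 -c "
import numpy as np
t=np.radians(-74.6-18*np.arange(21));P=28*np.c_[np.cos(t),np.sin(t)]
print([[float(a),float(b),0] for a,b in np.round(np.diff(P,axis=0)/40,3)])"
```

```text
[[-0.218, -0.024, 0], [-0.215, 0.044, 0], [-0.19, 0.108, 0], [-0.148, 0.162, 0], [-0.09, 0.199, 0], [-0.024, 0.218, 0], [0.044, 0.215, 0], [0.108, 0.19, 0], [0.162, 0.148, 0], [0.199, 0.09, 0], [0.218, 0.024, 0], [0.215, -0.044, 0], [0.19, -0.108, 0], [0.148, -0.162, 0], [0.09, -0.199, 0], [0.024, -0.218, 0], [-0.044, -0.215, 0], [-0.108, -0.19, 0], [-0.162, -0.148, 0], [-0.199, -0.09, 0]]
```

First a quarter turn to check the forces.

Call:
apply_moves:
  angular:
    - [0, 0, 0]
    - [0, 0, 0]
    - [0, 0, 0]
    - [0, 0, 0]
    - [0, 0, 0]
  travel:
    - [-0.218, -0.024, 0]
    - [-0.215, 0.044, 0]
    - [-0.19, 0.108, 0]
    - [-0.148, 0.162, 0]
    - [-0.09, 0.199, 0]
  jaw: [0.1, 0.1, 0.1, 0.1, 0.1]

```text
time: 26.45
tool_pos: [558.7, 77.9, 194.3]
tcp_rot: [-179.9, 0.1, 93.0]
ft_force: [-5.1, -5.5, 7.2]
finger_gap: 14.0
grip_force: 31.2
```

Call:
apply_moves:
  angular:
    - [0, 0, 0]
    - [0, 0, 0]
    - [0, 0, 0]
    - [0, 0, 0]
    - [0, 0, 0]
    - [0, 0, 0]
    - [0, 0, 0]
    - [0, 0, 0]
    - [0, 0, 0]
    - [0, 0, 0]
    - [0, 0, 0]
    - [0, 0, 0]
    - [0, 0, 0]
    - [0, 0, 0]
    - [0, 0, 0]
  travel:
    - [-0.024, 0.218, 0]
    - [0.044, 0.215, 0]
    - [0.108, 0.19, 0]
    - [0.162, 0.148, 0]
    - [0.199, 0.09, 0]
    - [0.218, 0.024, 0]
    - [0.215, -0.044, 0]
    - [0.19, -0.108, 0]
    - [0.148, -0.162, 0]
    - [0.09, -0.199, 0]
    - [0.024, -0.218, 0]
    - [-0.044, -0.215, 0]
    - [-0.108, -0.19, 0]
    - [-0.162, -0.148, 0]
    - [-0.199, -0.09, 0]
  jaw: [0.1, 0.1, 0.1, 0.1, 0.1, 0.1, 0.1, 0.1, 0.1, 0.1, 0.1, 0.1, 0.1, 0.1, 0.1]

```text
time: 28.32
tool_pos: [594.6, 59.7, 194.3]
tcp_rot: [179.9, -0.0, 93.0]
ft_force: [3.3, 2.3, 5.5]
finger_gap: 13.9
grip_force: 31.0
```

Call:
apply_moves:
  angular:
    - [0, 0, 0]
    - [0, 0, 0]
    - [0, 0, 0]
    - [0, 0, 0]
    - [0, 0, 0]
    - [0, 0, 0]
    - [0, 0, 0]
    - [0, 0, 0]
    - [0, 0, 0]
    - [0, 0, 0]
    - [0, 0, 0]
    - [0, 0, 0]
    - [0, 0, 0]
    - [0, 0, 0]
    - [0, 0, 0]
    - [0, 0, 0]
    - [0, 0, 0]
    - [0, 0, 0]
    - [0, 0, 0]
    - [0, 0, 0]
  travel:
    - [-0.218, -0.024, 0]
    - [-0.215, 0.044, 0]
    - [-0.19, 0.108, 0]
    - [-0.148, 0.162, 0]
    - [-0.09, 0.199, 0]
    - [-0.024, 0.218, 0]
    - [0.044, 0.215, 0]
    - [0.108, 0.19, 0]
    - [0.162, 0.148, 0]
    - [0.199, 0.09, 0]
    - [0.218, 0.024, 0]
    - [0.215, -0.044, 0]
    - [0.19, -0.108, 0]
    - [0.148, -0.162, 0]
    - [0.09, -0.199, 0]
    - [0.024, -0.218, 0]
    - [-0.044, -0.215, 0]
    - [-0.108, -0.19, 0]
    - [-0.162, -0.148, 0]
    - [-0.199, -0.09, 0]
  jaw: [0.1, 0.1, 0.1, 0.1, 0.1, 0.1, 0.1, 0.1, 0.1, 0.1, 0.1, 0.1, 0.1, 0.1, 0.1, 0.1, 0.1, 0.1, 0.1, 0.1]

```text
time: 30.82
tool_pos: [594.3, 59.5, 194.3]
tcp_rot: [179.9, -0.0, 93.0]
ft_force: [2.9, 3.2, 5.8]
finger_gap: 13.8
grip_force: 31.1
```

Call:
apply_moves:
  angular:
    - [0, 0, 0]
    - [0, 0, 0]
    - [0, 0, 0]
    - [0, 0, 0]
    - [0, 0, 0]
    - [0, 0, 0]
    - [0, 0, 0]
    - [0, 0, 0]
    - [0, 0, 0]
    - [0, 0, 0]
    - [0, 0, 0]
  travel:
    - [-0.218, -0.024, 0]
    - [-0.215, 0.044, 0]
    - [-0.19, 0.108, 0]
    - [-0.148, 0.162, 0]
    - [-0.09, 0.199, 0]
    - [-0.024, 0.218, 0]
    - [0.044, 0.215, 0]
    - [0.108, 0.19, 0]
    - [0.162, 0.148, 0]
    - [0.199, 0.09, 0]
    - [0, 0, 0]
  jaw: [0.1, 0.1, 0.1, 0.1, 0.1, 0.1, 0.1, 0.1, 0.1, 0.1, 0.1]

```text
time: 32.2
tool_pos: [579.5, 113.6, 194.3]
tcp_rot: [179.9, 0.0, 93.1]
ft_force: [0.9, 0.9, 7.3]
finger_gap: 14.3
grip_force: 31.2
```

```bash
cat > rule.py <<'E'
from h import *
from scipy.optimize import least_squares
s=load('w10.png')
raw=lambda p:np.array([639-(p[1]/2.4+160),p[0]/2.4+150])
obs=[raw(p) for p in((185,317),(145,461),(116,566))]
# unknown middle mark end M (3), vertical spacing 30
f=lambda M:np.concatenate([np.array(proj(s,M+[0,0,dz]))-o for dz,o in zip((30,0,-30),obs)])
S=least_squares(f,[545,85,100]);M=S.x
if __name__=='__main__':
    np.set_printoptions(precision=2,suppress=True);print(M,S.fun)
    p=raw((133,533)); 
    L=least_squares(lambda a:np.array(proj(s,M+[0,a[0],a[1]]))-p,[-2,-20]);print('pointer rel',L.x)
    b=raw((180,533));L=least_squares(lambda a:np.array(proj(s,M+[0,a[0],a[1]]))-b,[-2,-20]);print('needle right',L.x)
    g=cv2.cvtColor(s['color'],cv2.COLOR_RGB2GRAY).astype(np.float32)
    for y in(4,2,-1,-3,-5,-7,-9):
        q=np.array([proj(s,M+[0,y,z]) for z in np.arange(-34,-9,1.)],np.float32); print(y,cv2.remap(g,q[:,0],q[:,1],1).ravel().astype(int))
E
python3 rule.py
```

```text
[530.99  90.59  74.72] [ 0.08  0.03 -0.24 -0.04  0.17  0.01]
pointer rel [ -1.36 -19.58]
needle right [ -9.59 -19.47]
4 [118 120 116 107  87  45  53  93 102  76  33  69 112 116  80  38  90 115
 108  60  33  82 103  97  54]
2 [115 113 105 104  91  45  50  92 103  79  35  61 113 118  84  36  72 103
 103  64  31  68 102  99  59]
-1 [115 114 102 100 103 106 106 112 118 111 106 104 106  85  44  39  48 100
 108  74  50  47  49  54  78]
-3 [114 114 104  99 102 105 109 116 122 117 111 108  97  55  36  46  44  84
 104  68  45  42  43  48  56]
-5 [115 115 114 105 102 105 107 113 117 115 110 105 105  68  35  47  43  47
  71  86  90  89  70  50  56]
-7 [115 115 115 104 102 105 109 113 119 117 111 108 107  76  33  33  31  41
  52  57  57  57  56  48  55]
-9 [114 116 116 102  98 103 108 112 118 119 111 108 108  76  36  32  31  39
  50  56  56  58  57  49  52]
```

Call:
apply_moves:
  angular:
    - [0, 0, 0]
    - [0, 0, 0]
    - [0, 0, 0]
    - [0, 0, 0]
    - [0, 0, 0]
    - [0, 0, 0]
    - [0, 0, 0]
    - [0, 0, 0]
    - [0, -0.8, 0]
    - [0, -0.8, 0]
    - [0, -0.8, 0]
    - [0, -0.8, 0]
    - [0, -0.8, 0]
    - [0, -0.8, 0]
    - [0, -0.55, 0]
    - [0, 0, 0]
  travel:
    - [0, 0, 0]
    - [0, 0, 0]
    - [0, 0, 0.8]
    - [0, 0, 0.7]
    - [-0.3, -0.8, 0]
    - [-0.3, -0.8, 0]
    - [-0.3, 0, 0]
    - [-0.3, 0, -0.4]
    - [0, 0, -0.6]
    - [0, 0, -0.6]
    - [0, 0, -0.6]
    - [0, 0, -0.6]
    - [0, 0, -0.6]
    - [0, 0, -0.3]
    - [0, 0, 0]
    - [0, 0, 0]
  jaw: [0.4, 0.4, 0.4, 0.4, 0.2, 0.1, 0.1, 0.1, 0.1, 0.1, 0.1, 0.1, 0.1, 0.1, 0.1, 0.1]

```text
time: 34.2
tool_pos: [533.5, 50.7, 107.4]
tcp_rot: [137.1, 2.0, 92.3]
ft_force: [-0.9, -0.2, -0.4]
finger_gap: 8.4
grip_force: 0.0
```

```bash
python3 - <<'E'
from rule import *
np.set_printoptions(precision=2,suppress=True,linewidth=220)
s=wsnap('w15.png');g=cv2.cvtColor(s['color'],cv2.COLOR_RGB2GRAY).astype(np.float32)
zs=np.arange(-12,13,1.)
print(proj(s,M))
for y in(16,13,10,7,4,2,0,-1,-2,-3,-4,-5,-7,-9):
    q=np.array([proj(s,M+[0,y,z]) for z in zs],np.float32); print(y,cv2.remap(g,q[:,0],q[:,1],1).ravel().astype(int))
# tail of the handpiece: expected home point
for z in(88,92,96,100):
    v=[]
    for k in range(42,86,4):
        p=proj(s,[592-.054*k,-30.5+k,z]); v.append(int(g[int(p[1]),int(p[0])]))
    print(z,v)
E
```

```text
[np.float64(262.58528143653655), np.float64(210.33028853092839)]
16 [124 123 122 114 110 109 109 110 110 110 109  81  39  86 123 123 124 124 124 125 123 123 125 123 124]
13 [124 125 124 122 117 114 112 110 111 111 112  90  40  71 124 126 127 127 127 128 128 127 127 127 128]
10 [117 118 123 124 124 125 126 126 124 125 124 106  50  60 115 116 113 115 122 126 126 127 125 126 126]
7 [108 111  74  38  88 110 104  67  43  97 127 112  59  45  94 111  94  46  47 100 111 102  42  61 124]
4 [106 113  86  44  73 110 113  78  38  87 127 122  76  38  84 113 105  60  45  99 113 114  49  47 125]
2 [ 99 114 102  52  65 119 129  94  42  82 124 122  87  35  83 113 109  65  39  95 119 114  62  39 120]
0 [106 109 103  83  99 107 108  98  80 103 125 127 111  80 114 131 127 104  99 116 124 123 100 109 119]
-1 [117 116 113 114 112 111 113 112 115 114 113 118  53  42  96 208 204  91  52  53  50  61  64  66  66]
-2 [113 114 114 114 114 114 114 115 113 117 117  69  40  59  85 199 208  94  51  49  50  58  62  64  64]
-3 [114 114 114 115 116 116 116 117 116 116 117  68  40  57  81 196 188  74  46  46  49  56  62  65  64]
-4 [116 116 117 117 116 117 117 117 116 117 116  71  38  59  55  54  47  49  57  61  59  57  64  64  63]
-5 [116 117 116 116 117 116 117 118 117 115 114  72  38  46  41  48  59  63  62  63  62  56  63  64  65]
-7 [117 118 117 115 114 109 106 102 183 227 235 157  46  36  35  46  58  62  63  63  62  56  62  64  65]
-9 [118 141 155 165 170 171 164 134 211 237 236 183  66  37  34  44  57  62  63  64  64  55  61  64  65]
88 [20, 17, 24, 22, 29, 171, 197, 191, 197, 195, 188]
92 [20, 15, 18, 19, 25, 36, 35, 36, 143, 194, 195]
96 [14, 21, 22, 28, 45, 49, 49, 54, 36, 202, 201]
100 [18, 21, 21, 52, 28, 128, 210, 213, 211, 208, 198]
```

Call:
apply_moves:
  angular:
    - [0, 0, 0]
    - [0, 0.5, 0]
    - [0, 0.8, 0]
    - [0, 0.8, 0]
    - [0, 0.8, 0]
    - [0, 0.8, 0]
    - [0, 0.8, 0]
    - [0, 0.86, 0]
    - [0, 0, 0]
    - [0, 0, 0]
    - [0, 0, 0]
    - [0, 0, 0]
  travel:
    - [-0.2, 0, 0.6]
    - [-0.1, 0, 0.6]
    - [0, 0, 0.7]
    - [0, 0, 0.7]
    - [0, 0, 0.6]
    - [0, 0, 0.5]
    - [0.3, 0.4, 0]
    - [0.5, 0.6, 0]
    - [0.65, 0.6, 0]
    - [0, 0, 0]
    - [0, 0, 0]
    - [0, 0, 0]
  jaw: [0.1, 0.1, 0.1, 0.1, 0.1, 0.3, 0.45, 0.45, 0.45, 0.45, 0.45, 0.45]

```text
time: 35.75
tool_pos: [580.5, 114.1, 253.8]
tcp_rot: [-179.6, 0.0, 93.0]
ft_force: [-0.3, -0.1, -0.7]
finger_gap: 38.7
grip_force: 0.0
```

Call:
apply_moves:
  angular:
    - [0, 0, 0]
    - [0, 0, 0]
    - [0, 0, 0]
    - [0, 0, 0]
    - [0, 0, 0]
    - [0, 0, 0]
    - [0, 0, 0]
  travel:
    - [-0.035, 0, -0.5]
    - [0, 0, -0.5]
    - [0, 0, -0.48]
    - [0, 0, 0]
    - [0, 0, 0]
    - [0, 0, 0]
    - [0, 0, 0]
  jaw: [0.45, 0.45, 0.45, 0.45, 0.1, 0.1, 0.1]

```text
time: 36.62
tool_pos: [580.5, 114.7, 195.5]
tcp_rot: [-179.8, -0.0, 93.1]
ft_force: [-0.2, 0.7, 0.5]
finger_gap: 13.8
grip_force: 29.7
```

Call:
apply_moves:
  angular:
    - [0, 0, 0]
    - [0, 0, 0]
    - [0, 0, 0]
    - [0, 0, 0]
    - [0, 0, 0]
    - [0, 0, 0]
    - [0, 0, 0]
    - [0, 0, 0]
    - [0, 0, 0]
  travel:
    - [0.085, 0.015, 0]
    - [0.085, 0.005, 0]
    - [0.085, 0, 0]
    - [0, 0, 0]
    - [0, 0, 0]
    - [0, 0, 0]
    - [0, 0, 0.5]
    - [0, 0, 0.8]
    - [0, 0, 0.8]
  jaw: [0.1, 0.1, 0.1, 0.1, 0.45, 0.45, 0.45, 0.45, 0.45]

```text
time: 37.75
tool_pos: [590.4, 115.6, 281.2]
tcp_rot: [-179.7, -0.0, 93.1]
ft_force: [-0.6, 0.8, 1.0]
finger_gap: 38.4
grip_force: 0.0
```

Call:
apply_moves:
  angular:
    - [0, 0, 0]
    - [0, 0, 0]
    - [0, 0, 0]
    - [0, -0.77, 0]
    - [0, -0.77, 0]
    - [0, -0.77, 0]
    - [0, -0.77, 0]
    - [0, -0.77, 0]
    - [0, -0.77, 0]
    - [0, -0.77, 0]
    - [0, 0, 0]
    - [0, 0, 0]
  travel:
    - [-0.4, -0.7, 0]
    - [-0.5, -0.8, 0]
    - [-0.5, -0.8, 0]
    - [0, -0.8, 0]
    - [0, -0.8, 0]
    - [0, -0.8, -0.6]
    - [0, -0.8, -0.7]
    - [0, -0.8, -0.7]
    - [0, -0.8, -0.7]
    - [0, 0, -0.7]
    - [0, 0, 0]
    - [0, 0, 0]
  jaw: [0.3, 0.1, 0.1, 0.1, 0.1, 0.1, 0.1, 0.1, 0.1, 0.1, 0.1, 0.1]

```text
time: 39.25
tool_pos: [535.6, -169.3, 145.7]
tcp_rot: [137.2, 2.2, 92.2]
ft_force: [0.4, 0.1, 0.9]
finger_gap: 7.9
grip_force: 0.0
```

```bash
python3 - <<'E'
from rule import *
np.set_printoptions(precision=2,suppress=True,linewidth=220)
q=r.sense();print(q['time'],q['tool_pos'],q['tcp_rot'],q['joint_pos'])
s=wsnap('w16.png');g=cv2.cvtColor(s['color'],cv2.COLOR_RGB2GRAY).astype(np.float32)
zs=np.arange(76,120,1.5)
for k in(70,62,52,48,30,20,0,-20,-28,-46,-49,-60,-70,-80,-86):
    P=np.array([proj(s,[592-.054*k,-30.5+k,z]) for z in zs],np.float32)
    print(k,P[12].astype(int),cv2.remap(g,P[:,0],P[:,1],1).ravel().astype(int))
E
```

```text
39.25 [ 535.55 -169.3   145.7 ] [137.19   2.16  92.24] [-37.48 -23.47 135.17  40.62  39.36 -65.98]
70 [ 351 -201] [0 0 0 0 0 0 0 0 0 0 0 0 0 0 0 0 0 0 0 0 0 0 0 0 0 0 0 0 0 0]
62 [ 350 -176] [0 0 0 0 0 0 0 0 0 0 0 0 0 0 0 0 0 0 0 0 0 0 0 0 0 0 0 0 0 0]
52 [ 349 -146] [0 0 0 0 0 0 0 0 0 0 0 0 0 0 0 0 0 0 0 0 0 0 0 0 0 0 0 0 0 0]
48 [ 348 -134] [0 0 0 0 0 0 0 0 0 0 0 0 0 0 0 0 0 0 0 0 0 0 0 0 0 0 0 0 0 0]
30 [347 -84] [0 0 0 0 0 0 0 0 0 0 0 0 0 0 0 0 0 0 0 0 0 0 0 0 0 0 0 0 0 0]
20 [346 -57] [0 0 0 0 0 0 0 0 0 0 0 0 0 0 0 0 0 0 0 0 0 0 0 0 0 0 0 0 0 0]
0 [344  -7] [90 76 43 36  0  0  0  0  0  0  0  0  0  0  0  0  0  0  0  0  0  0  0  0  0  0  0  0  0  0]
-20 [342  39] [107 132  64  45  46  50  61  77  96 130 168 184 191 199 204 203 198 172  72 128 159 158 155 157 152 153 157 158 160 165]
-28 [342  56] [106 101  75  85 100 114 128 140 151 165 177 184 190 194 197 196 195 184 181 155 159 165 162 163 159 156 159 159 162 170]
-46 [340  95] [121 107  75  87 101 117 130 142 154 165 177 186 198 203 204 203 197 189 177 156 164 165 168 171 175 175 178 179 183 180]
-49 [340 101] [132 115  74  85 100 116 128 143 153 164 176 189 200 204 204 205 197 188 176 160 165 172 172 173 173 175 178 174 181 181]
-60 [340 123] [155 152 151 102  78  96 115 132 147 161 173 187 200 205 197 188 178 158 160 164 166 175 175 179 174 173 169 170 171 169]
-70 [339 142] [156 155 153 150 149 148 148 148 149 110 147 166 158 157 158 158 159 158 161 159 158 165 170 164 160 168 177 174 167 169]
-80 [338 161] [152 152 151 150 155 157 158 154 109 164 198 204 172 152 158 165 167 164 162 160 161 163 161 165 171 171 168 164 164 166]
-86 [338 172] [146 151 164 165 163 164 169 150 118 165 199 205 182 152 161 165 161 158 160 163 163 160 158 156 159 160 157 156 160 179]
```

```bash
python3 -c "
from bench import r
print(r.hand_in())"
```

```text
the job is handed in; nothing more can be done
None
```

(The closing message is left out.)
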